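# Load the photometer's feed rack in reverse order

### The job

Move the four sample containers from the carrying rack with the grey holders into the white feed rack of the photometer, one in each pocket and in the reverse order: as the robot sees the two rows, the leftmost container of the carrying rack goes into the rightmost pocket, and so on to the rightmost, which goes into the leftmost pocket. Keep every container upright all the time and leave all four standing on their pocket floors, released and still.

Things in the scene. Friction and masses are not known exactly. Their poses are not given: they have to be found in the camera images.
- tall_vial: Tall straight round vial, white with a metal cap: 30 mm diameter, 100 mm high in all (white part to 82 mm, cap 29 mm wide), 80 g more or less. Loose. Origin: centre of its underside; z up along it.
- squat_jar: Low round jar, white with a wide metal lid: 34 mm diameter up to 42 mm height, lid 36 mm diameter from there to the top at 58 mm, about 70 g. Loose. Origin: centre of its underside; z up.
- square_bottle: Square white bottle: 32 x 32 mm and 58 mm high, with a narrow metal cap (20 mm diameter) on it up to 74 mm; about 80 g. Loose; its sides start within about 0.15 rad of the carrying rack's x and y. Origin: centre of its underside; z up, x and y square to its sides.
- necked_flask: Round white flask with a long neck: 34 mm diameter up to 52 mm height, a sloping shoulder to 70 mm, then a 12 mm neck with a small metal stopper (16 mm), top at 94 mm; about 80 g. Loose. Origin: centre of its underside; z up.
- holder1: Grey square holder of the tall vial, which stands in it at the start: 54 x 54 x 18 mm, open on top, floor 4 mm thick, pocket 46 x 46 mm; one black rib on its front (-x) face. One of four fixed side by side on the carrying rack, in a different order each start. Origin: centre of its underside; axes parallel to the carrying rack's.
- holder2: Grey square holder of the squat jar, which stands in it at the start: 54 x 54 x 18 mm, open on top, floor 4 mm thick, pocket 46 x 46 mm; two black ribs on its front (-x) face. One of four fixed side by side on the carrying rack, in a different order each start. Origin: centre of its underside; axes parallel to the carrying rack's.
- holder3: Grey square holder of the square bottle, which stands in it at the start: 54 x 54 x 18 mm, open on top, floor 4 mm thick, pocket 46 x 46 mm; three black ribs on its front (-x) face. One of four fixed side by side on the carrying rack, in a different order each start. Origin: centre of its underside; axes parallel to the carrying rack's.
- holder4: Grey square holder of the necked flask, which stands in it at the start: 54 x 54 x 18 mm, open on top, floor 4 mm thick, pocket 46 x 46 mm; four black ribs on its front (-x) face. One of four fixed side by side on the carrying rack, in a different order each start. Origin: centre of its underside; axes parallel to the carrying rack's.
- carrier: Carrying rack, fixed, on the left or right half of the table: aluminium base 72 x 236 mm, end plates 36 mm high, the four grey holders in a row at y = -84, -28, 28, 84 mm, x = 0 in its frame. Containers stand within about 3 mm of holder centres, 10 mm above the table. Origin: centre of its underside; x away from the robot (yaw within 0.35 rad), y left along the row, z up.
- feed_rack: Feed rack, fixed, on the half that the carrying rack leaves free: white tray 74 x 240 mm with steel end lugs and four empty pockets at y = -84, -28, 28, 84 mm, x = 0 in its frame; pockets 46 mm (x) by 48 mm (y), floor 10 mm and wall tops 24 mm above the table. Origin: centre of its underside; x away from the robot (yaw within 0.35 rad), y left along the row, z up.

How it is judged:
At the end, for the whole second after the job is handed in: Each container stands in the pocket that mirrors its starting place (start y in the carrying rack becomes -y in the feed rack), within 13 mm of the pocket centre in x and y and 5 mm of its floor, tilted less than 0.12 rad, at rest and released (((y of holder1 in the frame of carrier between -0.104 and -0.064 m and y of tall_vial in the frame of feed_rack between 0.071 and 0.097 m) or (y of holder1 in the frame of carrier between -0.048 and -0.008 m and y of tall_vial in the frame of feed_rack between 0.015 and 0.041 m) or (y of holder1 in the frame of carrier between 0.008 and 0.048 m and y of tall_vial in the frame of feed_rack between -0.041 and -0.015 m) or (y of holder1 in the frame of carrier between 0.064 and 0.104 m and y of tall_vial in the frame of feed_rack between -0.097 and -0.071 m)) and x of tall_vial in the frame of feed_rack between -0.013 and 0.013 m and z of tall_vial in the frame of feed_rack between 0.005 and 0.015 m and angle between each of tall_vial, squat_jar, square_bottle, necked_flask's own z axis and vertical below 0.12 rad and linear speed of each of tall_vial, squat_jar, square_bottle, necked_flask below 0.02 m/s and angular speed of each of tall_vial, squat_jar, square_bottle, necked_flask below 0.3 rad/s and contact force between each of tall_vial, squat_jar, square_bottle, necked_flask and the fingers below 0.1 N and ((y of holder2 in the frame of carrier between -0.104 and -0.064 m and y of squat_jar in the frame of feed_rack between 0.071 and 0.097 m) or (y of holder2 in the frame of carrier between -0.048 and -0.008 m and y of squat_jar in the frame of feed_rack between 0.015 and 0.041 m) or (y of holder2 in the frame of carrier between 0.008 and 0.048 m and y of squat_jar in the frame of feed_rack between -0.041 and -0.015 m) or (y of holder2 in the frame of carrier between 0.064 and 0.104 m and y of squat_jar in the frame of feed_rack between -0.097 and -0.071 m)) and x of squat_jar in the frame of feed_rack between -0.013 and 0.013 m and z of squat_jar in the frame of feed_rack between 0.005 and 0.015 m and ((y of holder3 in the frame of carrier between -0.104 and -0.064 m and y of square_bottle in the frame of feed_rack between 0.071 and 0.097 m) or (y of holder3 in the frame of carrier between -0.048 and -0.008 m and y of square_bottle in the frame of feed_rack between 0.015 and 0.041 m) or (y of holder3 in the frame of carrier between 0.008 and 0.048 m and y of square_bottle in the frame of feed_rack between -0.041 and -0.015 m) or (y of holder3 in the frame of carrier between 0.064 and 0.104 m and y of square_bottle in the frame of feed_rack between -0.097 and -0.071 m)) and x of square_bottle in the frame of feed_rack between -0.013 and 0.013 m and z of square_bottle in the frame of feed_rack between 0.005 and 0.015 m and ((y of holder4 in the frame of carrier between -0.104 and -0.064 m and y of necked_flask in the frame of feed_rack between 0.071 and 0.097 m) or (y of holder4 in the frame of carrier between -0.048 and -0.008 m and y of necked_flask in the frame of feed_rack between 0.015 and 0.041 m) or (y of holder4 in the frame of carrier between 0.008 and 0.048 m and y of necked_flask in the frame of feed_rack between -0.041 and -0.015 m) or (y of holder4 in the frame of carrier between 0.064 and 0.104 m and y of necked_flask in the frame of feed_rack between -0.097 and -0.071 m)) and x of necked_flask in the frame of feed_rack between -0.013 and 0.013 m and z of necked_flask in the frame of feed_rack between 0.005 and 0.015 m); the robot touches nothing.
It fails at once if the tall vial is tipped over (more than 0.7 rad) (angle between tall_vial's own z axis and vertical above 0.7 rad).
It fails at once if the squat jar is tipped over (more than 0.7 rad) (angle between squat_jar's own z axis and vertical above 0.7 rad).
It fails at once if the square bottle is tipped over (more than 0.7 rad) (angle between square_bottle's own z axis and vertical above 0.7 rad).
It fails at once if the necked flask is tipped over (more than 0.7 rad) (angle between necked_flask's own z axis and vertical above 0.7 rad).
It also fails if it takes over 125 s, if anything falls off the work surface, if the arm or the gripper's body presses on something with over 40 N, if the wrist force passes 120 N, or if a joint passes its speed limit or range.

### The arm

A 7-joint arm with a two-finger parallel gripper is mounted at the origin on the work surface. World frame = base frame: x ahead of the robot, y to its left, z up, the work surface at z = 0. Lengths are in m, angles in rad, forces in N, time in s.
With the tool pointing down it reaches from about 0.425 to 1.025 m from the base axis. Payload 9.4 kg.
Tool frame: the origin (TCP) lies midway between the tips of the shut fingers; the grasp point (between the pads) lies 19 mm behind it (pinch_z is the distance from the TCP to the grasp point, in m); z points along the fingers, y is the line along which they close (so a half turn about z gives the same grasp; the last joint's range is limited). The gripper opens to 85 mm and grips with 20 to 120 N. Pads are 22 mm wide; open, the fingers measure 114 mm over their backs; the gripper's body (76 mm by 85 mm) begins 54 mm behind the grasp point. The pads swing forward as they close: fully open they stand 13 mm farther back than shut.
Start: joints at [-1.406, 0.599, -0.003, 1.599, 0.002, 0.943, -0.08], TCP at [0.174, 0.704, 0.231] pointing down, gripper open.
Joint ranges: [-2.57, 2.57], [-0.35, 1.97], [-1.29, 1.29], [0.11, 2.56], [-1.05, 4.19], [0.11, 1.86], [-2.63, 2.63]. Speed limits (rad/s): [2.22, 2.22, 3.01, 3.01, 3.14, 3.14, 3.14].

### API

Orientations are given as [roll, pitch, yaw] about the fixed x, y, z axes, in that order (R = Rz(yaw) Ry(pitch) Rx(roll)).
In Python, from station import * gives the robot as it stands.
- The arm moves only by the shell command python3 -m creep 'ROWS' [FORCE]. ROWS is text: rows parted by semicolons, each of 7 numbers parted by spaces: the shift along the tool's x, y, z scaled (see below), then the turn, a rotation vector about the tool's x, y, z scaled (see below), then the closure, from 0 (fully open) to 1 (shut). A call has 1 to 5 rows; each row is the pose to reach, as a shift and turn from the pose commanded when the call began, along the tool's axes at that moment, turning the shorter way round; what a row does not reach only later rows make up. The controller multiplies each number of a shift by 0.12 m and each number of a turn by 180 degrees. A row lasts 1/12 s, in which the tool goes at most 41.7 mm and 7.16 degrees, less where a joint would pass 70% of its speed; a pose out of reach is approached as far as the arm can. A call with a number of a shift or a turn outside -1 to 1 is refused whole. A call with a gripper value outside its range is refused whole. The fingers move at their own pace and stop on an object; FORCE is the grip in N (left out, the last holds). Time passes only in rows, so rows that repeat a pose let the fingers close. It gives the time, the measured TCP pose, the force, the opening and the grip force at its end, in the units of the state.
- sense(): the state, without advancing time (a new reading comes with each control period).
- read_camera(name): name is "side" or "top" or "wrist"; returns a dict with "frame" (420x560x3 uint8, blue, green, red), "vertical_fov" (degrees; the focal length in pixels is half the picture's height over the tangent of half this angle, whatever the lens; pixels are square), "cx", "cy" (the principal point, pixels), "dist" ([k1, k2, p1, p2, k3] as OpenCV has them; the pictures are not rectified), "world_to_cam" (4x4, takes a point from world to camera coordinates). Camera axes: x right, y down, z forward; pixel columns grow to the right and rows downward; lengths in m; the calibration is good to about 2 mm. A picture is of the moment at which its call begins. There is no depth.
- hand_in(): hands the job in; it is judged then, once.
The state is a dict: "clock": time; "joint_pos": joint angles; "qd": joint speeds; "joint_torque": joint torques, N m; "position": TCP position; "tcp_rot": TCP orientation; "force": force on the tool from outside, world axes, zero at the start; "wrist_torque": the same for the moment, N m; "opening": opening from 0.0 (shut) to 1.0 (fully open); "grip_force": force on a finger pad.
Only numpy, scipy, OpenCV 4.12 (cv2) and the standard library are available. Lean on these libraries where they do the work, as an engineer would, in place of code of your own. Each camera call takes 0.05 s, during which the arm holds its last target. There are 200 camera calls.

## Working session

There is one attempt and no reset: what is moved stays moved. The work goes in short steps, Python scripts to look and compute and a shell command to move; the robot and the scene stay as the last step left them, time stands still between calls to the robot, and variables do not carry over. Pictures are saved under pics/ and viewed, at most 17 in all, crops included, and the job is handed in when it is done.

```bash
ls; mkdir -p pics
python3 - <<'E'
from station import *
import cv2,numpy as np
s=sense();print({k:np.round(v,3).tolist() for k,v in s.items()})
ims=[]
for n in ["side","top","wrist"]:
    c=read_camera(n);cv2.imwrite(f'pics/{n}0.png',c['frame']);print(n,c['vertical_fov'],c['cx'],c['cy'],c['dist'],np.round(c['world_to_cam'],4).tolist())
E
```

```text
pics
{'clock': 0.0, 'joint_pos': [-1.406, 0.6, -0.003, 1.6, 0.002, 0.943, -0.08], 'qd': [0.002, 0.001, 0.002, -0.002, 0.0, -0.001, -0.0], 'joint_torque': [-0.0, -77.648, 1.565, -25.801, 0.012, 0.009, 0.0], 'position': [0.174, 0.703, 0.23], 'tcp_rot': [-3.14, 0.0, 2.9], 'force': [0.061, -0.057, 0.241], 'wrist_torque': [-0.014, 0.023, -0.003], 'grip_force': 0.0, 'opening': 1.003}
side 55.21528775979187 275.2294567035503 210.95722423183923 [-0.022814  0.        0.        0.        0.      ] [[-0.6693, -0.7429, 0.0139, 0.3677], [-0.3845, 0.3303, -0.862, 0.2358], [0.6358, -0.5823, -0.5067, 0.421], [0.0, 0.0, 0.0, 1.0]]
top 56.6998855986122 280.3658655907697 207.51632764716356 [0.03468944 0.         0.         0.         0.        ] [[-0.0211, -0.9996, 0.017, -0.0106], [-0.9933, 0.019, -0.1143, 0.527], [0.1139, -0.0193, -0.9933, 0.8675], [0.0, 0.0, 0.0, 1.0]]
wrist 63.85867940894901 275.7992488939874 209.08210552833683 [-0.08500312  0.          0.          0.          0.        ] [[0.2387, 0.9711, -0.0017, -0.7239], [0.9194, -0.2254, 0.3225, -0.0421], [0.3127, -0.0785, -0.9466, 0.3814], [0.0, 0.0, 0.0, 1.0]]
```

View pics/top0.png

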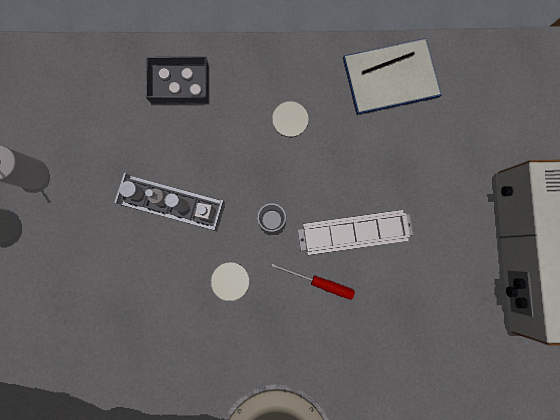

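View pics/side0.png

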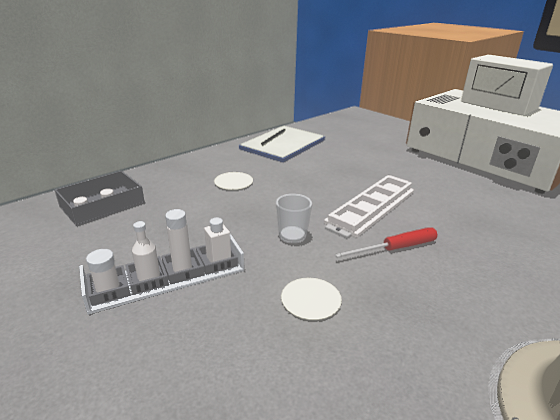

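The top view shows the carrier at about (170,201) and the feed rack at about (355,232). From left to right the carrier holds the jar, flask, vial and bottle, and a glass stands between the racks at (271,218). The side view confirms that order.

```bash
cat > h.py <<'E'
from station import *
import cv2,numpy as np
from scipy.spatial.transform import Rotation as Ro
def cam(n,save=None):
    c=read_camera(n)
    if save: cv2.imwrite(f'pics/{save}.png',c['frame'])
    f=210/np.tan(np.radians(c['vertical_fov']/2))
    c['K']=np.array([[f,0,c['cx']],[0,f,c['cy']],[0,0,1]]);c['d']=np.array(c['dist']);c['T']=np.array(c['world_to_cam'])
    return c
def ray(c,uv):
    p=cv2.undistortPoints(np.array(uv,float).reshape(-1,1,2),c['K'],c['d'])[:,0]
    R=c['T'][:3,:3];o=-R.T@c['T'][:3,3]
    d=np.c_[p,np.ones(len(p))]@R
    return o,d/np.linalg.norm(d,axis=1)[:,None]
def plane(c,uv,z):
    o,d=ray(c,uv);return o+d*((z-o[2])/d[:,2])[:,None]
def tri(obs):  # [(cam,uv),...] -> point, worst ray miss
    A=0;b=0;L=[]
    for c,uv in obs:
        o,d=ray(c,uv);d=d[0];P=np.eye(3)-np.outer(d,d);A=A+P;b=b+P@o;L.append((P,o))
    x=np.linalg.solve(A,b);return x,max(np.linalg.norm(P@(x-o)) for P,o in L)
def proj(c,X):
    return cv2.projectPoints(np.array(X,float).reshape(-1,1,3),cv2.Rodrigues(c['T'][:3,:3])[0],c['T'][:3,3],c['K'],c['d'])[0][:,0]
def go(xyz,yaw):  # units for the moves to TCP xyz, tool down at yaw
    s=sense();R0=Ro.from_euler('xyz',s['tcp_rot']);R1=Ro.from_euler('xyz',[np.pi,0,yaw])
    print('at',np.round(s['position'],4),np.round(s['tcp_rot'],3),'shift units',np.round(R0.inv().apply(np.array(xyz)-s['position'])/.12,3),'turn units',np.round((R0.inv()*R1).as_rotvec()/np.pi,4))
E
python3 - <<'E'
from h import *
c=cam('top')
ends=[(125,176),(218,201),(302,240),(408,223)]
print(np.round(plane(c,[(122,188),(170,201),(218,214),(303,240),(355,232),(409,224),(271,218)],.02),3))
s=cam('side')
# cap tops: top px / side px
for n,a,b in [('jar',(127,187),(99,257)),('flask',(149,193),(139,226)),('vial',(171,200),(176,214)),('bottle',(204,211),(216,224)),('glass',(271,213),(293,199))]:
    print(n,np.round(tri([(c,a),(s,b)]),3))
E
```

```text
[[ 0.58   0.345  0.02 ]
 [ 0.548  0.234  0.02 ]
 [ 0.515  0.124  0.02 ]
 [ 0.451 -0.072  0.02 ]
 [ 0.467 -0.193  0.02 ]
 [ 0.484 -0.32   0.02 ]
 [ 0.504  0.001  0.02 ]]Traceback (most recent call last):
  File "<stdin>", line 8, in <module>
    return _wrapfunc(a, 'round', decimals=decimals, out=out)
    return _wrapit(obj, method, *args, **kwds)
    conv = _array_converter(obj)
ValueError: setting an array element with a sequence. The requested array has an inhomogeneous shape after 1 dimensions. The detected shape was (2,) + inhomogeneous part.
```

```bash
for i in 1; do
python3 -m creep '-.25 -.17 -.02 0 0 0 0;-.5 -.34 -.04 0 0 0 0;-.75 -.51 -.06 0 0 0 0;-1 -.685 -.083 0 0 0 0' 60
python3 -m creep '-.25 -.17 -.02 0 0 0 0;-.5 -.34 -.04 0 0 0 0;-.75 -.51 -.06 0 0 0 0;-1 -.685 -.083 0 0 0 0'
python3 -m creep '-.25 -.17 -.02 0 0 0 0;-.5 -.34 -.04 0 0 0 0;-.75 -.51 -.06 0 0 0 0;-1 -.685 -.083 0 0 0 0'
python3 -m creep '-.25 -.17 -.02 0 0 0 0;-.5 -.34 -.04 0 0 0 0;-.75 -.51 -.06 0 0 0 0;-1 -.685 -.083 0 0 0 0'
python3 -m creep '0 0 0 0 0 .035 0;0 0 0 0 0 .07 0;0 0 0 0 0 .105 0;0 0 0 0 0 .14 0;0 0 0 0 0 .171 0'
python3 -m creep '0 0 0 0 0 .035 0;0 0 0 0 0 .07 0;0 0 0 0 0 .105 0;0 0 0 0 0 .14 0;0 0 0 0 0 .171 0'
python3 -m creep '0 0 0 0 0 .035 0;0 0 0 0 0 .07 0;0 0 0 0 0 .105 0;0 0 0 0 0 .14 0;0 0 0 0 0 .171 0'
python3 -m creep '0 0 0 0 0 0 0;0 0 0 0 0 0 0'
done
python3 - <<'E'
from h import *
s=sense();print(np.round(s['joint_pos'],2));go([.56,.27,.27],1.285);cam('wrist','w1')
c=cam('top');s=cam('side')
for n,a,b in [('jar',(127,187),(99,257)),('flask',(149,193),(139,226)),('vial',(171,200),(176,214)),('bottle',(204,211),(216,224)),('glass',(271,213),(293,199))]:
    x,e=tri([(c,a),(s,b)]);print(n,np.round(x,3),round(e,4))
E
```

```text
clock: 0.58
position: [0.2711, 0.5941, 0.2411]
tcp_rot: [-3.141, 0.0, 2.9]
force: [-0.3, -0.7, 0.8]
opening: 0.998
grip_force: 0.0
clock: 0.92
position: [0.3682, 0.4854, 0.2513]
tcp_rot: [3.142, 0.0, 2.9]
force: [0.4, -0.3, -0.4]
opening: 1.0
grip_force: 0.0
clock: 1.25
position: [0.465, 0.3769, 0.2614]
tcp_rot: [3.141, 0.0, 2.9]
force: [0.5, -0.2, 0.5]
opening: 0.998
grip_force: 0.0
clock: 1.58
position: [0.5619, 0.2683, 0.2713]
tcp_rot: [3.141, 0.0, 2.9]
force: [1.4, -0.1, -0.1]
opening: 1.001
grip_force: 0.0
clock: 2.0
position: [0.5609, 0.2696, 0.2711]
tcp_rot: [-3.142, -0.0, 2.357]
force: [-0.1, -0.1, 0.7]
opening: 1.002
grip_force: 0.0
clock: 2.42
position: [0.5608, 0.2698, 0.2711]
tcp_rot: [-3.142, 0.0, 1.82]
force: [0.2, -0.1, -0.3]
opening: 1.0
grip_force: 0.0
clock: 2.83
position: [0.5608, 0.2698, 0.2711]
tcp_rot: [-3.142, -0.0, 1.283]
force: [0.1, 0.4, -0.6]
opening: 1.0
grip_force: 0.0
clock: 3.0
position: [0.5607, 0.27, 0.271]
tcp_rot: [3.142, 0.0, 1.292]
force: [-0.2, -0.1, 0.7]
opening: 0.996
grip_force: 0.0
[-0.86  0.46  0.47  1.82 -0.26  0.92 -0.55]
at [0.5607 0.27   0.271 ] [3.142 0.    1.292] shift units [-0.001 -0.006  0.009] turn units [0.     0.0001 0.0021]
jar [0.575 0.317 0.062] 0.0003
flask [0.555 0.258 0.1  ] 0.0007
vial [0.538 0.209 0.109] 0.0004
bottle [0.519 0.149 0.075] 0.0032
glass [ 0.509 -0.001  0.071] 0.0023
```

View pics/w1.png

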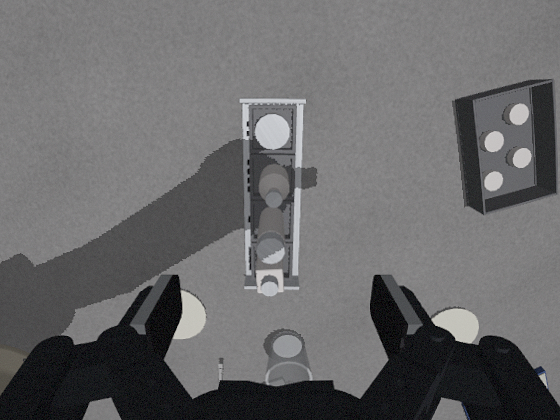

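The wrist view shows the rack upright in the picture. The jar lid is at (272,131), the flask stopper near (274,200), the vial cap near (270,245) and the bottle cap at (268,288). I'll take a second view shifted along the row, then one over the feed rack.

```bash
python3 -m creep '-.2 0 0 0 0 0 0;-.4 0 0 0 0 0 0;-.65 0 0 0 0 0 0;-.65 0 0 0 0 0 0;-.65 0 0 0 0 0 0' | grep -E 'pos|rot'
python3 - <<'E'
from h import *
import pickle
a=cv2.imread('pics/w1.png');c=cam('wrist','w2')
s=sense();print(np.round(s['position'],4))
A=cv2.resize(a[90:300,210:340],None,fx=2.8,fy=2.8,interpolation=cv2.INTER_CUBIC)
B=cv2.resize(c['frame'][0:210,210:340],None,fx=2.8,fy=2.8,interpolation=cv2.INTER_CUBIC)
M=np.hstack([A,B]);M=np.clip(M.astype(float)*1.4,0,255).astype(np.uint8);cv2.imwrite('pics/w12.png',M)
pickle.dump(c,open('w2.pkl','wb'))
E
```

```text
position: [0.5391, 0.193, 0.2717]
tcp_rot: [3.141, -0.001, 1.287]
[0.5394 0.1946 0.2715]
```

View pics/w12.png

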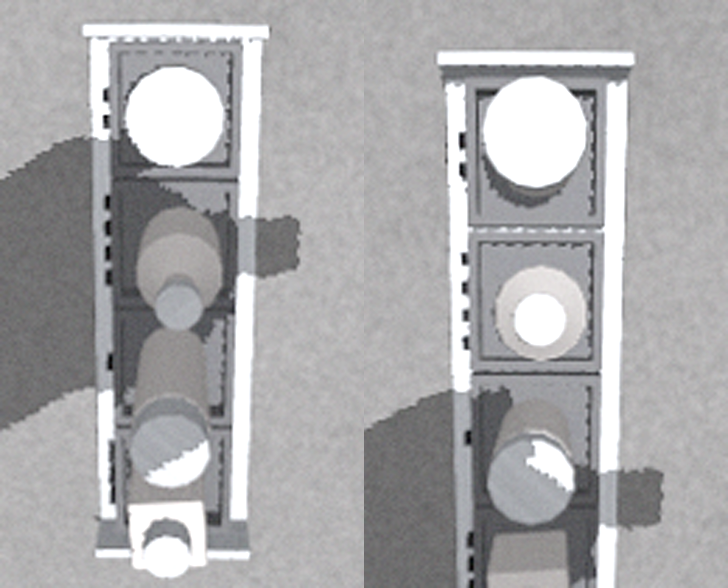

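Rib counts confirm jar (2), flask (4), vial (1), bottle (3) from left to right. I'll triangulate these, take a third view for the bottle, then move over the feed rack.

```bash
python3 -m creep '-.2 0 0 0 0 0 0;-.4 0 0 0 0 0 0;-.65 0 0 0 0 0 0;-.65 0 0 0 0 0 0;-.65 0 0 0 0 0 0' | grep -E 'pos|rot'
python3 - <<'E'
from h import *
import pickle
c2=pickle.load(open('w2.pkl','rb'));c3=cam('wrist','w3');pickle.dump(c3,open('w3.pkl','wb'))
p3=np.array(sense()['position'])
def tool(p,r): 
    M=np.eye(4);M[:3,:3]=Ro.from_euler('xyz',r).as_matrix();M[:3,3]=p;return M
X=c2['T']@tool([.5394,.1946,.2715],[3.1416,0,1.289])  # tool->cam
c1=dict(c2);c1['T']=X@np.linalg.inv(tool([.5607,.27,.271],[3.1416,0,1.292]))
pickle.dump(c1,open('w1.pkl','wb'))
for n,a,b in [('jar',(272.5,131.4),(271.1,47.1)),('flask',(273.9,199.6),(272.5,114.3)),('vial',(271.1,249.6),(269.6,172.1))]:
    x,e=tri([(c1,a),(c2,b)]);print(n,np.round(x,4),round(e,4))
A=cv2.resize(c3['frame'][60:270,180:370],None,fx=2.8,fy=2.8,interpolation=cv2.INTER_CUBIC)
cv2.imwrite('pics/w3c.png',np.clip(A*1.2,0,255).astype(np.uint8))
# feed view target
go([.47,-.17,.27],np.pi/2+.133)
E
```

```text
position: [0.5176, 0.1196, 0.2714]
tcp_rot: [3.141, -0.001, 1.287]
jar [0.57   0.316  0.0734] 0.0002
flask [0.5547 0.2581 0.1094] 0.0003
vial [0.5376 0.2092 0.1105] 0.0003
at [0.5179 0.1208 0.2713] [ 3.141e+00 -1.000e-03  1.289e+00] shift units [-2.439  0.29   0.009] turn units [ 0.0002 -0.0002 -0.132 ]
```

View pics/w3c.png

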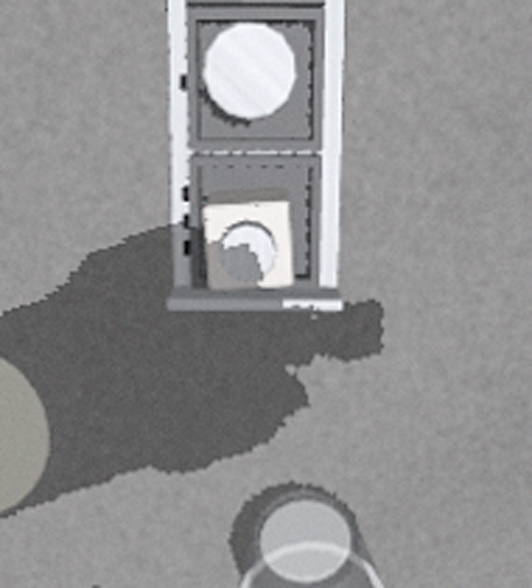

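```bash
(python3 -m creep '-.2 .02 0 0 0 0 0;-.4 .04 0 0 0 0 0;-.6 .07 0 0 0 0 0;-.813 .097 0 0 0 0 0'
python3 -m creep '-.2 .02 0 0 0 0 0;-.4 .04 0 0 0 0 0;-.6 .07 0 0 0 0 0;-.813 .097 0 0 0 0 0'
python3 -m creep '-.2 .02 0 0 0 0 0;-.4 .04 0 0 0 0 0;-.6 .07 0 0 0 0 0;-.813 .097 0 0 0 0 0'
python3 -m creep '0 0 0 0 0 -.035 0;0 0 0 0 0 -.07 0;0 0 0 0 0 -.105 0;0 0 0 0 0 -.132 0;0 0 0 0 0 -.132 0') | grep -E 'pos|rot'
python3 - <<'E'
from h import *
import pickle
c=cam('wrist','f1');pickle.dump(c,open('f1.pkl','wb'))
E
python3 -m creep '-.2 0 0 0 0 0 0;-.4 0 0 0 0 0 0;-.65 0 0 0 0 0 0;-.65 0 0 0 0 0 0;-.65 0 0 0 0 0 0' | grep -E 'pos|rot'
python3 - <<'E'
from h import *
import pickle
c=cam('wrist','f2');pickle.dump(c,open('f2.pkl','wb'))
c1=pickle.load(open('f1.pkl','rb'))
A=cv2.resize(c1['frame'][70:300,205:345],None,fx=2.6,fy=2.6,interpolation=cv2.INTER_CUBIC)
B=cv2.resize(c['frame'][0:230,205:345],None,fx=2.6,fy=2.6,interpolation=cv2.INTER_CUBIC)
cv2.imwrite('pics/f12.png',np.hstack([A,B]))
c3=pickle.load(open('w3.pkl','rb'));w1=pickle.load(open('w1.pkl','rb'));w2=pickle.load(open('w2.pkl','rb'))
s=lambda x,y,o=(180,60):(o[0]+x/2.8,o[1]+y/2.8)
for n,obs in [('bottle13',[(w1,(269.6,287.5)),(c3,s(249,250))]),('vial123',[(w1,(271.1,249.6)),(w2,(269.6,172.1)),(c3,s(249,71))])]:
    x,e=tri(obs);print(n,np.round(x,4),round(e,4))
print('bottle cap z.084',plane(c3,[s(249,250)],.084).round(4))
q=plane(c3,[s(204,207),s(291,201),s(293,285),s(209,287)],.068);print(q.round(4),q.mean(0).round(4))
print('edge yaw',np.arctan2(q[1,1]-q[0,1],q[1,0]-q[0,0]))
e=plane(w1,[(210+250/2.8,90+40/2.8),(210+238/2.8,90+520/2.8),(210+102/2.8,90+40/2.8),(210+112/2.8,90+520/2.8)],.02)
print('rack long edges yaw',[np.arctan2(-(e[i,0]-e[i+1,0]),e[i,1]-e[i+1,1]) for i in (0,2)])
for n,c,uv,z in [('jar',w1,(272.5,131.4),.068),('jar',w2,(271.1,47.1),.068),('fl',w1,(273.9,199.6),.104),('fl',w2,(272.5,114.3),.104),('vi',w2,(269.6,172.1),.11),('vi',c3,s(249,71),.11)]:
    print(n,plane(c,[uv],z).round(4))
E
```

```text
position: [0.5022, 0.0242, 0.271]
tcp_rot: [3.141, -0.0, 1.292]
position: [0.4865, -0.0732, 0.2711]
tcp_rot: [3.141, -0.0, 1.292]
position: [0.4708, -0.1705, 0.2711]
tcp_rot: [3.141, -0.0, 1.292]
position: [0.4708, -0.1698, 0.2711]
tcp_rot: [3.141, -0.0, 1.709]
position: [0.4801, -0.2491, 0.2709]
tcp_rot: [-3.141, 0.001, 1.699]
bottle13 [0.5195 0.1526 0.085 ] 0.0002
vial123 [0.5373 0.2088 0.1093] 0.0005
bottle cap z.084 [[0.5196 0.1524 0.084 ]]
[[0.5074 0.1696 0.068 ]
 [0.5382 0.1629 0.068 ]
 [0.5306 0.1331 0.068 ]
 [0.5005 0.1411 0.068 ]] [0.5192 0.1517 0.068 ]
edge yaw -0.2153649336397294
rack long edges yaw [np.float64(-0.2846425317504146), np.float64(-0.286132955534587)]
jar [[0.5699 0.3154 0.068 ]]
jar [[0.5699 0.3167 0.068 ]]
fl [[0.5545 0.2564 0.104 ]]
fl [[0.5544 0.2579 0.104 ]]
vi [[0.5373 0.2092 0.11  ]]
vi [[0.5369 0.2088 0.11  ]]
```

View pics/f12.png

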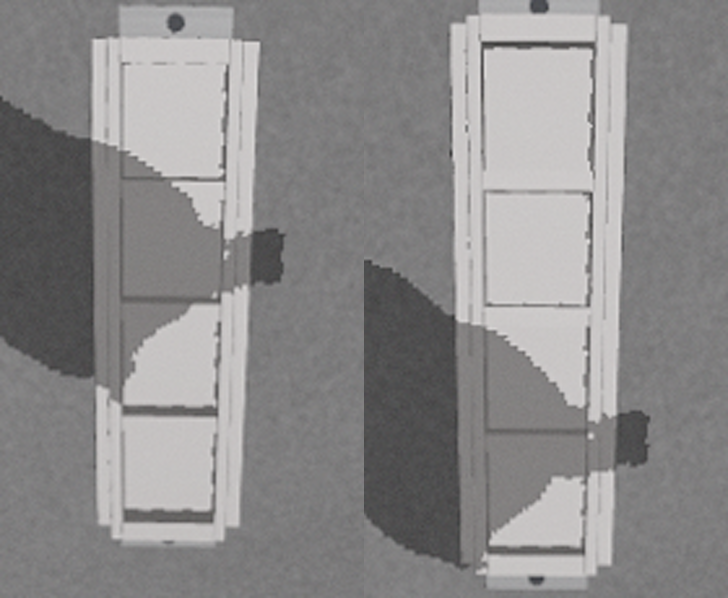

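Run:
```python
from h import *
import pickle
a=pickle.load(open('f1.pkl','rb'));b=pickle.load(open('f2.pkl','rb'))
A=lambda x,y:(205+x/2.6,70+y/2.6)
B=lambda x,y:(205+(x-364)/2.6,y/2.6)
P={}
for n,p,q in [('holeL',(176,22),(539,6)),('holeR',(168,541),(536,579)),('TL',(106,39),(467,17)),('TR',(242,40),(608,15)),('BL',(113,540),(478,573)),('BR',(224,540),(595,573)),
  ('flTL',(92,39),(451,24)),('flTR',(259,41),(627,24)),('flBL',(99,524),(462,566)),('flBR',(239,525),(611,566)),]:
    x,e=tri([(a,A(*p)),(b,B(*q))]);P[n]=x;print(n,x.round(4),round(e,4))
for z,ks in [(.024,['TL','TR','BL','BR'])]:
    D={'TL':((106,39),(467,17)),'TR':((242,40),(608,15)),'BL':((113,540),(478,573)),'BR':((224,540),(595,573))}
    for i,(c,F) in enumerate([(a,A),(b,B)]):
        q=plane(c,[F(*D[k][i]) for k in ks],z);print(i,'center',q.mean(0).round(4),'len',np.linalg.norm(q[0]-q[2]).round(4),np.linalg.norm(q[1]-q[3]).round(4),'wid',np.linalg.norm(q[0]-q[1]).round(4),np.linalg.norm(q[2]-q[3]).round(4),'yaw',np.arctan2(-(q[0]-q[2])[0],(q[0]-q[2])[1]),np.arctan2(-(q[1]-q[3])[0],(q[1]-q[3])[1]))
```

```text
holeL [ 0.4525 -0.0697  0.0065] 0.0001
holeR [ 0.4827 -0.32    0.0166] 0.0001
TL [ 0.4245 -0.0812  0.0225] 0.0002
TR [ 0.4811 -0.0738  0.0251] 0.0002
BL [ 0.4548 -0.3153  0.0304] 0.0001
BR [ 0.5097 -0.3093  0.0275] 0.0002
flTL [ 0.417  -0.0819  0.0096] 0.0001
flTR [ 0.4897 -0.0726  0.0098] 0.0
flBL [ 0.4457 -0.3234  0.0021] 0.0002
flBR [ 0.5198 -0.3143  0.001 ] 0.0001
0 center [ 0.4677 -0.1963  0.024 ] len 0.2397 0.2392 wid 0.0575 0.0563 yaw 0.12612334706291473 0.12138732592560508
1 center [ 0.4676 -0.1958  0.024 ] len 0.2381 0.2387 wid 0.0566 0.0557 yaw 0.12511935688176637 0.12143452301851357
```

Feed rack centre is (0.4677, -0.196) with yaw 0.1235, and its measured sizes match the text. Vial first, so I'll hover above it.

```bash
(python3 -m creep '0 0 0 0 0 .035 0;0 0 0 0 0 .07 0;0 0 0 0 0 .105 0;0 0 0 0 0 .1315 0;0 0 0 0 0 .1315 0'
python3 -m creep '.25 -.04 0 0 0 0 0;.5 -.08 0 0 0 0 0;.75 -.12 0 0 0 0 0;.95 -.154 0 0 0 0 0'
python3 -m creep '.25 -.04 0 0 0 0 0;.5 -.08 0 0 0 0 0;.75 -.12 0 0 0 0 0;.95 -.154 0 0 0 0 0'
python3 -m creep '.25 -.04 0 0 0 0 0;.5 -.08 0 0 0 0 0;.75 -.12 0 0 0 0 0;.95 -.154 0 0 0 0 0'
python3 -m creep '.25 -.04 0 0 0 0 0;.5 -.08 0 0 0 0 0;.75 -.12 0 0 0 0 0;.95 -.154 0 0 0 0 0;.95 -.154 0 0 0 0 0') | grep -E 'pos|rot'
python3 -c "
from h import *
go([.5373,.209,.055],1.286)"
```

```text
position: [0.4801, -0.2463, 0.2709]
tcp_rot: [-3.141, -0.001, 1.287]
position: [0.4936, -0.1302, 0.271]
tcp_rot: [-3.141, -0.001, 1.294]
position: [0.5072, -0.0152, 0.2711]
tcp_rot: [-3.141, -0.001, 1.295]
position: [0.5207, 0.0995, 0.2711]
tcp_rot: [-3.141, -0.001, 1.295]
position: [0.5342, 0.2177, 0.2705]
tcp_rot: [-3.141, -0.002, 1.3]
at [0.5342 0.2177 0.2705] [-3.141e+00 -2.000e-03  1.300e+00] shift units [-0.066  0.046  1.796] turn units [-0.0003 -0.0006  0.0046]
```

```bash
(python3 -m creep '-.066 .046 .1 0 0 .0046 0;-.066 .046 .3 0 0 .0046 0;-.066 .046 .5 0 0 .0046 0;-.066 .046 .5 0 0 .0046 0;-.066 .046 .5 0 0 .0046 0') | grep -E 'pos|rot'
python3 -c "
from h import *
go([.5373,.209,.055],1.286);cam('side','v1')"
```

```text
position: [0.5372, 0.2014, 0.2106]
tcp_rot: [-3.14, 0.002, 1.277]
at [0.5372 0.2014 0.2106] [-3.140e+00  2.000e-03  1.277e+00] shift units [ 0.063 -0.015  1.297] turn units [-0.0006  0.0005 -0.0028]
```

```bash
for i in 1 2; do python3 -m creep '0 0 0 0 0 0 0;0 0 0 0 0 0 0;0 0 0 0 0 0 0' | grep -E 'pos|rot'; done
python3 -c "
from h import *
go([.5373,.209,.055],1.286)"
```

```text
position: [0.5386, 0.2015, 0.2122]
tcp_rot: [3.14, -0.001, 1.276]
position: [0.5382, 0.2013, 0.2114]
tcp_rot: [3.141, -0.0, 1.275]
at [0.5382 0.2013 0.2114] [ 3.141 -0.     1.275] shift units [ 0.058 -0.026  1.303] turn units [ 0.0001 -0.0001 -0.0034]
```

```bash
(python3 -m creep '.03 -.01 .15 0 0 -.002 0;.058 -.026 .3 0 0 -.0034 0;.058 -.026 .45 0 0 -.0034 0;.058 -.026 .6 0 0 -.0034 0;.058 -.026 .7 0 0 -.0034 0'
python3 -m creep '0 0 .12 0 0 0 0;0 0 .25 0 0 0 0;0 0 .38 0 0 0 0;0 0 .5 0 0 0 0;0 0 .603 0 0 0 0'
python3 -m creep '0 0 0 0 0 0 0;0 0 0 0 0 0 0;0 0 0 0 0 0 0;0 0 0 0 0 0 0') | grep -E 'pos|rot|force'
python3 -c "
from h import *
go([.5373,.209,.055],1.286);cam('wrist','v2')"
```

```text
position: [0.5367, 0.2088, 0.1257]
tcp_rot: [-3.141, 0.001, 1.286]
force: [0.9, 0.8, -0.2]
grip_force: 0.0
position: [0.5373, 0.2088, 0.0539]
tcp_rot: [-3.142, 0.0, 1.286]
force: [-0.2, -0.5, 0.3]
grip_force: 0.0
position: [0.5377, 0.209, 0.0556]
tcp_rot: [3.141, -0.001, 1.286]
force: [-0.8, -0.4, 0.0]
grip_force: 0.0
at [0.5377 0.209  0.0556] [ 3.141e+00 -1.000e-03  1.286e+00] shift units [-0.001 -0.003  0.005] turn units [ 0.0003 -0.0003 -0.    ]
```

View pics/v2.png

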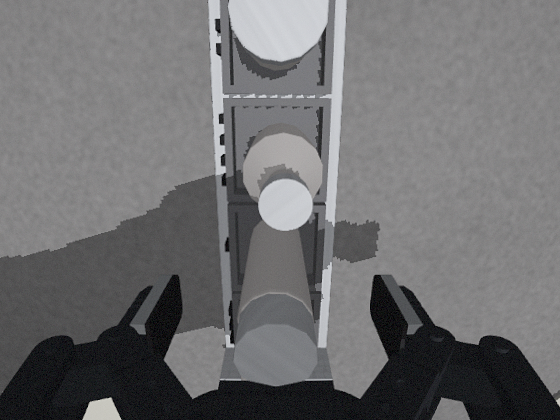

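The vial cap at (275,345) sits centred between the fingers. Closing and lifting.

```bash
(python3 -m creep '0 0 0 0 0 0 .6;0 0 0 0 0 0 1;0 0 0 0 0 0 1;0 0 0 0 0 0 1;0 0 0 0 0 0 1' 45
python3 -m creep '0 0 0 0 0 0 1;0 0 0 0 0 0 1;0 0 0 0 0 0 1;0 0 0 0 0 0 1;0 0 0 0 0 0 1') | grep -E 'clock|pos|rot|force|open'
(python3 -m creep '0 0 -.08 0 0 0 1;0 0 -.2 0 0 0 1;0 0 -.35 0 0 0 1;0 0 -.5 0 0 0 1;0 0 -.6 0 0 0 1'
python3 -m creep '0 0 -.12 0 0 0 1;0 0 -.24 0 0 0 1;0 0 -.36 0 0 0 1;0 0 -.46 0 0 0 1;0 0 -.52 0 0 0 1'
python3 -m creep '0 0 0 0 0 0 1;0 0 0 0 0 0 1;0 0 0 0 0 0 1;0 0 0 0 0 0 1') | grep -E 'clock|pos|rot|force|open'
python3 -c "
from h import *
go([.4642,-.1682,.0565],np.pi/2+.1235);cam('side','v3')"
```

```text
clock: 10.45
position: [0.5374, 0.2089, 0.055]
tcp_rot: [3.141, -0.0, 1.286]
force: [-2.3, 0.6, 4.6]
opening: 0.341
grip_force: 44.0
clock: 10.87
position: [0.5374, 0.2089, 0.055]
tcp_rot: [3.141, -0.0, 1.286]
force: [-0.7, -0.1, 5.6]
opening: 0.337
grip_force: 44.2
clock: 11.28
position: [0.5374, 0.2088, 0.1285]
tcp_rot: [3.141, -0.001, 1.286]
force: [0.3, -0.2, -0.6]
opening: 0.337
grip_force: 44.5
clock: 11.7
position: [0.5374, 0.2089, 0.1907]
tcp_rot: [3.141, -0.001, 1.286]
force: [-0.5, -0.4, -0.8]
opening: 0.339
grip_force: 44.5
clock: 12.03
position: [0.5368, 0.2087, 0.1884]
tcp_rot: [-3.141, 0.001, 1.286]
force: [0.0, 0.9, -1.0]
opening: 0.339
grip_force: 44.5
at [0.5368 0.2087 0.1884] [-3.141e+00  1.000e-03  1.286e+00] shift units [-3.183  0.303  1.102] turn units [-0.0004  0.0002 -0.1299]
```

View pics/v3.png

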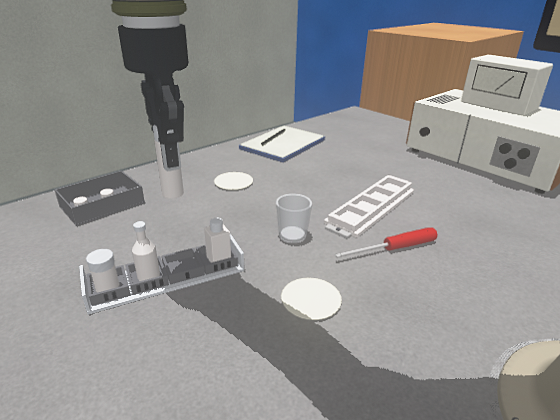

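The vial hangs upright in the gripper. Carrying it to pocket y=+28.

```bash
(python3 -m creep '-.07 .01 0 0 0 0 1;-.2 .02 0 0 0 0 1;-.36 .03 0 0 0 0 1;-.54 .05 0 0 0 0 1;-.74 .07 0 0 0 0 1'
python3 -m creep '-.2 .02 0 0 0 0 1;-.4 .04 0 0 0 0 1;-.6 .06 0 0 0 0 1;-.8 .08 0 0 0 0 1'
python3 -m creep '-.2 .02 0 0 0 0 1;-.4 .04 0 0 0 0 1;-.6 .06 0 0 0 0 1;-.8 .08 0 0 0 0 1'
python3 -m creep '-.2 .02 0 0 0 -.026 1;-.4 .04 0 0 0 -.052 1;-.6 .05 0 0 0 -.08 1;-.76 .065 0 0 0 -.107 1;-.84 .073 0 0 0 -.13 1'
python3 -m creep '0 0 .0 0 0 0 1;0 0 0 0 0 0 1;0 0 0 0 0 0 1;0 0 0 0 0 0 1;0 0 0 0 0 0 1' )| grep -E 'pos|rot|open'
python3 -c "
from h import *
go([.4642,-.1682,.0565],np.pi/2+.1235)"
```

```text
position: [0.5196, 0.1193, 0.189]
tcp_rot: [-3.141, 0.001, 1.286]
opening: 0.337
position: [0.5014, 0.0238, 0.1892]
tcp_rot: [-3.141, 0.0, 1.285]
opening: 0.338
position: [0.4833, -0.0709, 0.1892]
tcp_rot: [-3.141, 0.0, 1.285]
opening: 0.335
position: [0.4627, -0.1714, 0.1893]
tcp_rot: [-3.141, 0.001, 1.695]
opening: 0.338
position: [0.465, -0.1667, 0.1891]
tcp_rot: [-3.141, -0.0, 1.695]
opening: 0.339
at [ 0.465  -0.1667  0.1891] [-3.141 -0.     1.695] shift units [-0.012 -0.008  1.105] turn units [-0.0001 -0.0001  0.0002]
```

```bash
(python3 -m creep '-.01 -.01 .1 0 0 0 1;-.012 -.008 .25 0 0 0 1;-.012 -.008 .4 0 0 0 1;-.012 -.008 .53 0 0 0 1;-.012 -.008 .6 0 0 0 1'
python3 -m creep '0 0 .1 0 0 0 1;0 0 .2 0 0 0 1;0 0 .3 0 0 0 1;0 0 .38 0 0 0 1;0 0 .42 0 0 0 1'
python3 -m creep '0 0 0 0 0 0 1;0 0 0 0 0 0 1;0 0 0 0 0 0 1;0 0 0 0 0 0 1' )| grep -E 'pos|force|open'
python3 -c "
from h import *
go([.4642,-.1682,.0555],np.pi/2+.1235)
cam('wrist','v4')"
```

```text
position: [0.4638, -0.1682, 0.1157]
force: [-0.8, 1.1, -0.6]
opening: 0.336
grip_force: 44.5
position: [0.4641, -0.1687, 0.0659]
force: [0.1, 0.1, -0.6]
opening: 0.335
grip_force: 44.5
position: [0.4644, -0.1692, 0.0674]
force: [0.4, -0.7, -0.2]
opening: 0.34
grip_force: 44.5
at [ 0.4644 -0.1692  0.0674] [3.141 0.    1.694] shift units [ 0.009 -0.001  0.099] turn units [0.0003 0.0001 0.    ]
```

View pics/v4.png

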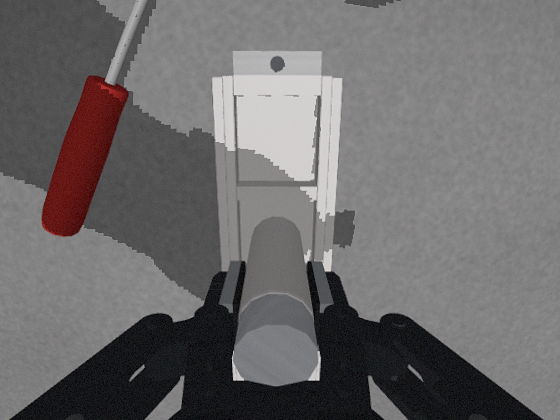

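The vial is over the second pocket from the left and centred in x. Lowering, releasing and rising.

```bash
(python3 -m creep '.005 0 .04 0 0 0 1;.009 0 .08 0 0 0 1;.009 0 .1 0 0 0 1;.009 0 .1 0 0 0 1;.009 0 .1 0 0 0 1'
python3 -m creep '0 0 0 0 0 0 .6;0 0 0 0 0 0 .4;0 0 0 0 0 0 .2;0 0 0 0 0 0 0;0 0 0 0 0 0 0'
python3 -m creep '0 0 0 0 0 0 0;0 0 0 0 0 0 0;0 0 0 0 0 0 0'
python3 -m creep '0 0 -.1 0 0 0 0;0 0 -.3 0 0 0 0;0 0 -.5 0 0 0 0;0 0 -.7 0 0 0 0;0 0 -.9 0 0 0 0'
python3 -m creep '0 0 -.2 0 0 0 0;0 0 -.4 0 0 0 0;0 0 -.4 0 0 0 0;0 0 -.4 0 0 0 0;0 0 -.4 0 0 0 0' )| grep -E 'pos|force|open'
python3 -c "
from h import *
go([.5194,.1522,.046],np.pi/2-.215)
cam('wrist','v5')"
```

```text
position: [0.464, -0.168, 0.055]
force: [-0.8, 1.8, 9.0]
opening: 0.342
grip_force: 45.3
position: [0.4639, -0.1681, 0.0546]
force: [-0.1, 0.3, -0.4]
opening: 0.942
grip_force: 0.0
position: [0.464, -0.1681, 0.0547]
force: [0.2, 0.4, -0.4]
opening: 0.999
grip_force: 0.0
position: [0.4636, -0.1681, 0.1638]
force: [0.4, -0.5, 0.4]
opening: 1.002
grip_force: 0.0
position: [0.4637, -0.1678, 0.2105]
force: [-0.9, 0.0, 0.6]
opening: 1.004
grip_force: 0.0
at [ 0.4637 -0.1678  0.2105] [-3.142 -0.     1.695] shift units [2.588 0.79  1.371] turn units [-0.000e+00 -1.000e-04  1.079e-01]
```

View pics/v5.png

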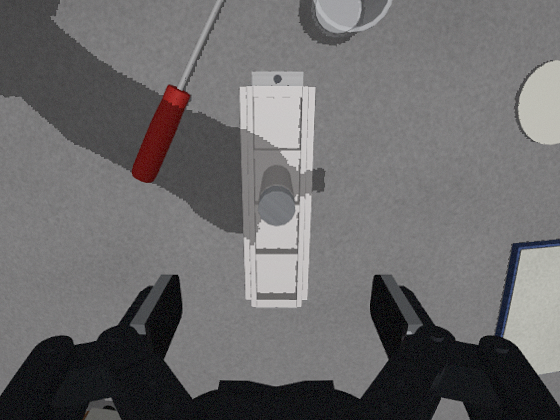

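The vial stands upright in pocket 2. Next the bottle.

```bash
(python3 -m creep '.2 .06 0 0 0 0 0;.42 .13 0 0 0 0 0;.65 .2 0 0 0 0 0;.863 .263 0 0 0 0 0'
python3 -m creep '.22 .07 0 0 0 0 0;.44 .13 0 0 0 0 0;.65 .2 0 0 0 0 0;.863 .263 0 0 0 0 0'
python3 -m creep '.22 .07 0 0 0 .03 0;.44 .13 0 0 0 .06 0;.65 .2 0 0 0 .09 0;.8 .245 0 0 0 .108 0;.863 .263 0 0 0 .108 0'
python3 -m creep '0 0 0 0 0 0 0;0 0 0 0 0 0 0;0 0 0 0 0 0 0;0 0 0 0 0 0 0;0 0 0 0 0 0 0' )| grep -E 'pos|rot'
python3 -c "
from h import *
go([.5194,.1522,.040],np.pi/2-.215)"
```

```text
position: [0.4821, -0.0602, 0.2096]
tcp_rot: [-3.139, -0.0, 1.694]
position: [0.5006, 0.0465, 0.2095]
tcp_rot: [-3.139, 0.0, 1.694]
position: [0.5193, 0.155, 0.2092]
tcp_rot: [-3.14, 0.001, 1.356]
position: [0.5196, 0.1505, 0.2109]
tcp_rot: [3.142, 0.0, 1.354]
at [0.5196 0.1505 0.2109] [3.142 0.    1.354] shift units [ 0.014 -0.005  1.424] turn units [ 0.      0.     -0.0007]
```

```bash
(python3 -m creep '.014 -.005 .15 0 0 0 0;.014 -.005 .35 0 0 0 0;.014 -.005 .55 0 0 0 0;.014 -.005 .75 0 0 0 0;.014 -.005 .9 0 0 0 0'
python3 -m creep '0 0 .15 0 0 0 0;0 0 .3 0 0 0 0;0 0 .42 0 0 0 0;0 0 .5 0 0 0 0;0 0 .524 0 0 0 0'
python3 -m creep '0 0 0 0 0 0 0;0 0 0 0 0 0 0;0 0 0 0 0 0 .4;0 0 0 0 0 0 .6;0 0 0 0 0 0 1' 45
python3 -m creep '0 0 0 0 0 0 1;0 0 0 0 0 0 1;0 0 0 0 0 0 1;0 0 0 0 0 0 1;0 0 0 0 0 0 1'
python3 -m creep '0 0 0 0 0 0 1;0 0 0 0 0 0 1;0 0 0 0 0 0 1') | grep -E 'pos|rot|force|open'
python3 -c "
from h import *
cam('wrist','b1')"
```

```text
position: [0.519, 0.1529, 0.1014]
tcp_rot: [-3.141, 0.0, 1.355]
force: [-0.7, -0.2, 0.4]
opening: 1.002
grip_force: 0.0
position: [0.519, 0.1529, 0.0387]
tcp_rot: [-3.14, 0.001, 1.354]
force: [0.0, 0.5, -0.5]
opening: 0.996
grip_force: 0.0
position: [0.5197, 0.1539, 0.0406]
tcp_rot: [3.141, -0.001, 1.355]
force: [-0.7, 0.1, 0.0]
opening: 0.606
grip_force: 0.0
position: [0.5196, 0.1538, 0.0404]
tcp_rot: [3.141, -0.001, 1.355]
force: [-0.8, 0.3, 5.3]
opening: 0.371
grip_force: 44.5
position: [0.5196, 0.1539, 0.0404]
tcp_rot: [3.141, -0.001, 1.355]
force: [-0.6, -0.1, 5.7]
opening: 0.367
grip_force: 44.5
```

View pics/b1.png

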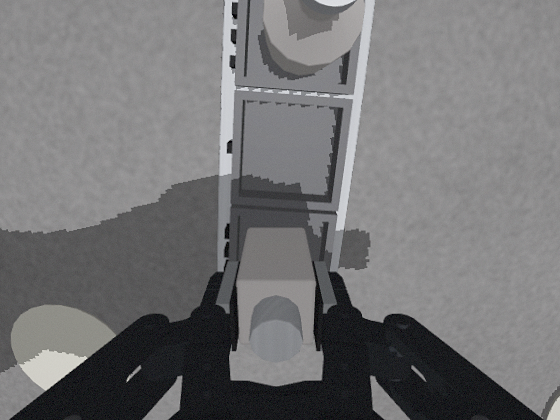

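The bottle is gripped flat on two sides at (275,300). Lifting and carrying it to the leftmost pocket.

```bash
(python3 -m creep '0 0 -.08 0 0 0 1;0 0 -.2 0 0 0 1;0 0 -.35 0 0 0 1;0 0 -.5 0 0 0 1;0 0 -.65 0 0 0 1'
python3 -m creep '0 0 -.15 0 0 0 1;0 0 -.3 0 0 0 1;0 0 -.45 0 0 0 1;0 0 -.55 0 0 0 1;0 0 -.6 0 0 0 1'
python3 -m creep '-.07 0 0 0 0 0 1;-.2 0 0 0 0 0 1;-.36 -.01 0 0 0 0 1;-.54 -.01 0 0 0 0 1;-.74 -.01 0 0 0 0 1'
python3 -m creep '-.2 0 0 0 0 0 1;-.4 0 0 0 0 0 1;-.6 -.01 0 0 0 0 1;-.8 -.01 0 0 0 0 1'
python3 -m creep '-.2 0 0 0 0 -.025 1;-.4 0 0 0 0 -.05 1;-.57 -.01 0 0 0 -.075 1;-.69 -.01 0 0 0 -.098 1;-.741 -.01 0 0 0 -.108 1'
python3 -m creep '0 0 0 0 0 0 1;0 0 0 0 0 0 1;0 0 0 0 0 0 1;0 0 0 0 0 0 1;0 0 0 0 0 0 1')| grep -E 'pos|rot|open'
python3 -c "
from h import *
go([.4573,-.1126,.041],np.pi/2+.1235)"
```

```text
position: [0.5191, 0.1535, 0.1192]
tcp_rot: [-3.141, 0.0, 1.355]
opening: 0.366
position: [0.5198, 0.1538, 0.1921]
tcp_rot: [3.14, -0.002, 1.355]
opening: 0.367
position: [0.4978, 0.0653, 0.1889]
tcp_rot: [-3.14, 0.001, 1.355]
opening: 0.367
position: [0.4754, -0.0288, 0.189]
tcp_rot: [-3.139, 0.001, 1.354]
opening: 0.364
position: [0.4547, -0.1164, 0.1891]
tcp_rot: [-3.139, 0.0, 1.694]
opening: 0.37
position: [0.4573, -0.1123, 0.1897]
tcp_rot: [-3.141, -0.0, 1.695]
opening: 0.365
at [ 0.4573 -0.1123  0.1897] [-3.141 -0.     1.695] shift units [-0.003 -0.     1.239] turn units [-0.0001 -0.      0.0002]
```

```bash
(python3 -m creep '0 0 .1 0 0 0 1;0 0 .25 0 0 0 1;0 0 .4 0 0 0 1;0 0 .53 0 0 0 1;0 0 .65 0 0 0 1'
python3 -m creep '0 0 .12 0 0 0 1;0 0 .24 0 0 0 1;0 0 .36 0 0 0 1;0 0 .45 0 0 0 1;0 0 .48 0 0 0 1'
python3 -m creep '0 0 0 0 0 0 1;0 0 0 0 0 0 1;0 0 0 0 0 0 1;0 0 0 0 0 0 1' 
python3 -m creep '0 0 .04 0 0 0 1;0 0 .08 0 0 0 1;0 0 .106 0 0 0 1;0 0 .106 0 0 0 1;0 0 .106 0 0 0 1'
)| grep -E 'pos|force|open'
python3 -c "
from h import *
go([.4573,-.1126,.0405],np.pi/2+.1235)"
```

```text
position: [0.4574, -0.1123, 0.111]
force: [0.5, 0.5, -1.3]
opening: 0.366
grip_force: 44.8
position: [0.457, -0.1123, 0.0529]
force: [-0.4, -0.3, -0.7]
opening: 0.366
grip_force: 44.8
position: [0.4577, -0.1129, 0.055]
force: [0.1, 0.5, -1.3]
opening: 0.365
grip_force: 44.8
position: [0.4571, -0.1129, 0.0412]
force: [-0.7, 0.6, -1.1]
opening: 0.368
grip_force: 44.8
at [ 0.4571 -0.1129  0.0412] [-3.141 -0.     1.694] shift units [0.003 0.002 0.006] turn units [-0.0002 -0.0001 -0.    ]
```

```bash
(python3 -m creep '0 0 .008 0 0 0 1;0 0 .008 0 0 0 .6;0 0 .008 0 0 0 .4;0 0 .008 0 0 0 .2;0 0 .008 0 0 0 0'
python3 -m creep '0 0 0 0 0 0 0;0 0 0 0 0 0 0;0 0 0 0 0 0 0;0 0 0 0 0 0 0'
python3 -m creep '0 0 -.1 0 0 0 0;0 0 -.3 0 0 0 0;0 0 -.5 0 0 0 0;0 0 -.75 0 0 0 0;0 0 -1 0 0 0 0'
python3 -m creep '0 0 -.2 0 0 0 0;0 0 -.4 0 0 0 0;0 0 -.4 0 0 0 0;0 0 -.4 0 0 0 0;0 0 -.4 0 0 0 0' )| grep -E 'pos|force|open'
python3 -c "
from h import *
go([.5545,.2575,.038],np.pi/2-.285);cam('top','t1');cam('wrist','b2')"
```

```text
position: [0.4574, -0.1129, 0.0407]
force: [0.6, 0.7, -0.2]
opening: 0.806
grip_force: 0.0
position: [0.4573, -0.1129, 0.0406]
force: [0.7, -0.8, -0.8]
opening: 0.995
grip_force: 0.0
position: [0.4567, -0.1129, 0.1616]
force: [1.1, -0.2, -0.5]
opening: 0.999
grip_force: 0.0
position: [0.457, -0.1127, 0.2083]
force: [0.1, -1.0, 0.7]
opening: 0.999
grip_force: 0.0
at [ 0.457  -0.1127  0.2083] [-3.141 -0.     1.695] shift units [2.96  1.188 1.42 ] turn units [-0.000e+00 -1.000e-04  1.302e-01]
```

View pics/b2.png

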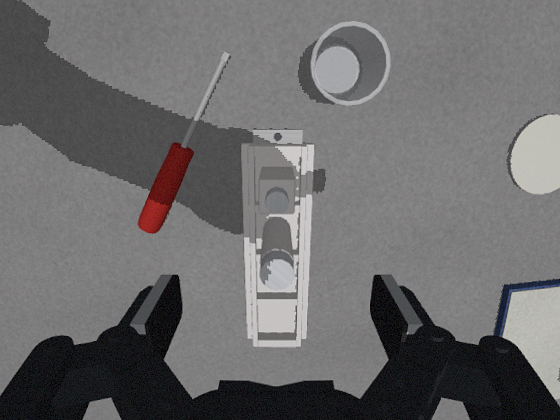

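The bottle is in pocket 1 at (277,190) and the vial in pocket 2. Next the flask.

```bash
(python3 -m creep '.18 .07 0 0 0 0 0;.37 .15 0 0 0 0 0;.56 .22 0 0 0 0 0;.74 .297 0 0 0 0 0'
python3 -m creep '.18 .07 0 0 0 0 0;.37 .15 0 0 0 0 0;.56 .22 0 0 0 0 0;.74 .297 0 0 0 0 0'
python3 -m creep '.18 .07 0 0 0 0 0;.37 .15 0 0 0 0 0;.56 .22 0 0 0 0 0;.74 .297 0 0 0 0 0'
python3 -m creep '.18 .07 0 0 0 .03 0;.37 .15 0 0 0 .06 0;.56 .22 0 0 0 .09 0;.68 .275 0 0 0 .12 0;.74 .297 0 0 0 .13 0'
python3 -m creep '0 0 0 0 0 0 0;0 0 0 0 0 0 0;0 0 0 0 0 0 0;0 0 0 0 0 0 0;0 0 0 0 0 0 0' )| grep -E 'pos|rot'
python3 -c "
from h import *
go([.5545,.2575,.038],np.pi/2-.285)"
```

```text
position: [0.4812, -0.0195, 0.2075]
tcp_rot: [-3.139, 0.0, 1.694]
position: [0.5057, 0.0732, 0.2074]
tcp_rot: [-3.139, 0.0, 1.694]
position: [0.5301, 0.1657, 0.2072]
tcp_rot: [-3.139, 0.001, 1.694]
position: [0.5548, 0.2599, 0.2067]
tcp_rot: [-3.14, 0.001, 1.283]
position: [0.555, 0.256, 0.2086]
tcp_rot: [-3.141, 0.0, 1.285]
at [0.555  0.256  0.2086] [-3.141  0.     1.285] shift units [ 0.011 -0.007  1.422] turn units [-0.      0.0001 -0.0002]
```

```bash
(python3 -m creep '.011 -.007 .15 0 0 0 0;.011 -.007 .35 0 0 0 0;.011 -.007 .55 0 0 0 0;.011 -.007 .75 0 0 0 0;.011 -.007 .9 0 0 0 0'
python3 -m creep '0 0 .15 0 0 0 0;0 0 .3 0 0 0 0;0 0 .42 0 0 0 0;0 0 .5 0 0 0 0;0 0 .522 0 0 0 0'
python3 -m creep '0 0 0 0 0 0 0;0 0 0 0 0 0 0;0 0 0 0 0 0 .4;0 0 0 0 0 0 .6;0 0 0 0 0 0 1' 45
python3 -m creep '0 0 0 0 0 0 1;0 0 0 0 0 0 1;0 0 0 0 0 0 1;0 0 0 0 0 0 1;0 0 0 0 0 0 1'
python3 -m creep '0 0 0 0 0 0 1;0 0 0 0 0 0 1;0 0 0 0 0 0 1'
python3 -m creep '0 0 -.06 0 0 0 1;0 0 -.15 0 0 0 1;0 0 -.25 0 0 0 1;0 0 -.3 0 0 0 1;0 0 -.3 0 0 0 1') | grep -E 'pos|rot|force|open'
python3 -c "
from h import *
cam('wrist','k1')"
```

```text
position: [0.5541, 0.2579, 0.0992]
tcp_rot: [-3.141, 0.0, 1.286]
force: [-0.3, 0.4, 0.3]
opening: 1.0
grip_force: 0.0
position: [0.5541, 0.2579, 0.0367]
tcp_rot: [-3.14, 0.001, 1.286]
force: [-0.2, -0.5, 0.4]
opening: 0.999
grip_force: 0.0
position: [0.5549, 0.2589, 0.0387]
tcp_rot: [3.141, -0.001, 1.286]
force: [-0.6, 0.1, 0.2]
opening: 0.609
grip_force: 0.0
position: [0.5548, 0.2588, 0.0386]
tcp_rot: [3.141, -0.001, 1.286]
force: [-0.8, -0.4, 5.0]
opening: 0.381
grip_force: 44.2
position: [0.5547, 0.2589, 0.0386]
tcp_rot: [3.141, -0.001, 1.286]
force: [-0.5, 1.0, 5.6]
opening: 0.38
grip_force: 44.2
position: [0.5555, 0.2591, 0.0761]
tcp_rot: [3.139, -0.002, 1.286]
force: [-0.2, 0.5, -0.9]
opening: 0.383
grip_force: 44.9
```

View pics/k1.png

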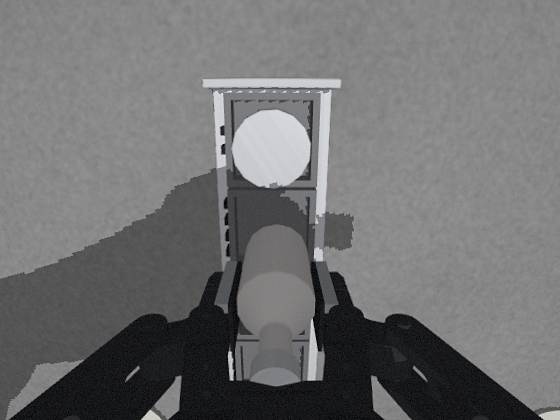

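The flask is lifted upright at (275,300). Carrying it to pocket y=-28.

```bash
(python3 -m creep '0 0 -.12 0 0 0 1;0 0 -.27 0 0 0 1;0 0 -.45 0 0 0 1;0 0 -.6 0 0 0 1;0 0 -.75 0 0 0 1'
python3 -m creep '-.05 0 -.1 0 0 0 1;-.16 .01 -.15 0 0 0 1;-.31 .03 -.2 0 0 0 1;-.48 .05 -.2 0 0 0 1;-.66 .07 -.2 0 0 0 1'
python3 -m creep '-.2 .02 0 0 0 0 1;-.4 .04 0 0 0 0 1;-.6 .06 0 0 0 0 1;-.8 .09 0 0 0 0 1'
python3 -m creep '-.2 .02 0 0 0 0 1;-.4 .04 0 0 0 0 1;-.6 .06 0 0 0 0 1;-.8 .09 0 0 0 0 1'
python3 -m creep '-.2 .02 0 0 0 0 1;-.4 .04 0 0 0 0 1;-.6 .06 0 0 0 0 1;-.8 .09 0 0 0 0 1;-1 .12 0 0 0 0 1'
python3 -m creep '-.2 .02 0 0 0 -.03 1;-.4 .04 0 0 0 -.06 1;-.6 .06 0 0 0 -.09 1;-.75 .08 0 0 0 -.115 1;-.81 .09 0 0 0 -.13 1'
python3 -m creep '0 0 0 0 0 0 1;0 0 0 0 0 0 1;0 0 0 0 0 0 1;0 0 0 0 0 0 1;0 0 0 0 0 0 1')| grep -E 'pos|rot|open'
python3 -c "
from h import *
go([.4714,-.2263,.0395],np.pi/2+.1235)"
```

```text
position: [0.5543, 0.2586, 0.1646]
tcp_rot: [-3.141, 0.0, 1.286]
opening: 0.381
position: [0.5394, 0.1777, 0.1877]
tcp_rot: [-3.141, 0.001, 1.286]
opening: 0.38
position: [0.5219, 0.082, 0.1874]
tcp_rot: [-3.14, 0.001, 1.285]
opening: 0.376
position: [0.5049, -0.0129, 0.1874]
tcp_rot: [-3.14, 0.001, 1.284]
opening: 0.38
position: [0.4848, -0.1317, 0.1874]
tcp_rot: [-3.14, 0.001, 1.284]
opening: 0.38
position: [0.4671, -0.2296, 0.1876]
tcp_rot: [-3.14, 0.001, 1.694]
opening: 0.379
position: [0.4703, -0.2247, 0.1878]
tcp_rot: [-3.141, -0.0, 1.695]
opening: 0.378
at [ 0.4703 -0.2247  0.1878] [-3.141 -0.     1.695] shift units [-0.015  0.008  1.236] turn units [-0.0001 -0.0001  0.0002]
```

```bash
(python3 -m creep '-.015 .008 .1 0 0 0 1;-.015 .008 .25 0 0 0 1;-.015 .008 .4 0 0 0 1;-.015 .008 .53 0 0 0 1;-.015 .008 .65 0 0 0 1'
python3 -m creep '0 0 .12 0 0 0 1;0 0 .24 0 0 0 1;0 0 .36 0 0 0 1;0 0 .45 0 0 0 1;0 0 .48 0 0 0 1'
python3 -m creep '0 0 0 0 0 0 1;0 0 0 0 0 0 1;0 0 0 0 0 0 1;0 0 0 0 0 0 1' 
python3 -m creep '0 0 .04 0 0 0 1;0 0 .08 0 0 0 1;0 0 .106 0 0 0 1;0 0 .106 0 0 0 1;0 0 .106 0 0 0 1'
)| grep -E 'pos|force|open'
python3 -c "
from h import *
go([.4714,-.2263,.0388],np.pi/2+.1235)"
```

```text
position: [0.4716, -0.2264, 0.1091]
force: [-0.1, -0.4, -0.7]
opening: 0.379
grip_force: 44.9
position: [0.4712, -0.2265, 0.051]
force: [0.3, 1.0, -1.0]
opening: 0.378
grip_force: 44.9
position: [0.4719, -0.2274, 0.0531]
force: [0.2, 1.0, -0.5]
opening: 0.383
grip_force: 44.9
position: [0.4713, -0.2272, 0.0393]
force: [0.3, -0.1, -1.3]
opening: 0.379
grip_force: 44.9
at [ 0.4713 -0.2272  0.0393] [-3.141 -0.     1.694] shift units [0.008 0.002 0.004] turn units [-0.0002 -0.0001 -0.    ]
```

```bash
(python3 -m creep '0 0 .006 0 0 0 1;0 0 .006 0 0 0 .6;0 0 .006 0 0 0 .4;0 0 .006 0 0 0 .2;0 0 .006 0 0 0 0'
python3 -m creep '0 0 0 0 0 0 0;0 0 0 0 0 0 0;0 0 0 0 0 0 0;0 0 0 0 0 0 0'
python3 -m creep '0 0 -.1 0 0 0 0;0 0 -.3 0 0 0 0;0 0 -.5 0 0 0 0;0 0 -.75 0 0 0 0;0 0 -1 0 0 0 0'
python3 -m creep '0 0 -.2 0 0 0 0;0 0 -.4 0 0 0 0;0 0 -.4 0 0 0 0;0 0 -.4 0 0 0 0;0 0 -.4 0 0 0 0' )| grep -E 'pos|force|open'
python3 -c "
from h import *
go([.5699,.316,.040],np.pi/2-.285);cam('wrist','k2')"
```

```text
position: [0.4716, -0.2273, 0.0391]
force: [0.2, -0.4, -0.0]
opening: 0.812
grip_force: 0.0
position: [0.4715, -0.2273, 0.039]
force: [-0.8, -0.5, -0.4]
opening: 1.003
grip_force: 0.0
position: [0.4709, -0.2271, 0.1599]
force: [-0.0, -0.5, 0.1]
opening: 0.998
grip_force: 0.0
position: [0.4712, -0.227, 0.2066]
force: [0.2, 0.2, -0.4]
opening: 1.0
grip_force: 0.0
at [ 0.4712 -0.227   0.2066] [-3.142 -0.     1.695] shift units [4.388 1.375 1.389] turn units [-0.000e+00 -1.000e-04  1.301e-01]
```

View pics/k2.png

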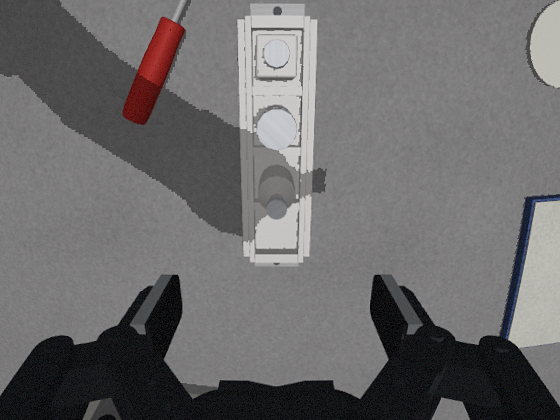

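Bottle, vial and flask stand upright in pockets 1 to 3, at rows 54, 128 and 190. Next the jar.

```bash
(python3 -m creep '.22 .07 0 0 0 0 0;.44 .14 0 0 0 0 0;.66 .21 0 0 0 0 0;.877 .275 0 0 0 0 0'
python3 -m creep '.22 .07 0 0 0 0 0;.44 .14 0 0 0 0 0;.66 .21 0 0 0 0 0;.877 .275 0 0 0 0 0'
python3 -m creep '.22 .07 0 0 0 0 0;.44 .14 0 0 0 0 0;.66 .21 0 0 0 0 0;.877 .275 0 0 0 0 0'
python3 -m creep '.22 .07 0 0 0 0 0;.44 .14 0 0 0 0 0;.66 .21 0 0 0 0 0;.877 .275 0 0 0 0 0'
python3 -m creep '.22 .07 0 0 0 .03 0;.44 .14 0 0 0 .06 0;.66 .21 0 0 0 .09 0;.82 .255 0 0 0 .12 0;.877 .275 0 0 0 .13 0'
python3 -m creep '0 0 0 0 0 0 0;0 0 0 0 0 0 0;0 0 0 0 0 0 0;0 0 0 0 0 0 0;0 0 0 0 0 0 0' )| grep -E 'pos|rot'
python3 -c "
from h import *
go([.5699,.316,.040],np.pi/2-.285)"
```

```text
position: [0.4907, -0.1176, 0.2056]
tcp_rot: [-3.139, -0.0, 1.694]
position: [0.5105, -0.0089, 0.2056]
tcp_rot: [-3.139, 0.0, 1.694]
position: [0.5303, 0.0995, 0.2055]
tcp_rot: [-3.139, 0.001, 1.694]
position: [0.5501, 0.208, 0.2053]
tcp_rot: [-3.139, 0.001, 1.694]
position: [0.5694, 0.3194, 0.2046]
tcp_rot: [-3.14, 0.001, 1.285]
position: [0.5705, 0.314, 0.2069]
tcp_rot: [-3.141, 0.0, 1.285]
at [0.5705 0.314  0.2069] [-3.141  0.     1.285] shift units [ 0.015 -0.009  1.391] turn units [-0.      0.0001 -0.0003]
```

```bash
(python3 -m creep '.015 -.009 .15 0 0 0 0;.015 -.009 .35 0 0 0 0;.015 -.009 .55 0 0 0 0;.015 -.009 .75 0 0 0 0;.015 -.009 .9 0 0 0 0'
python3 -m creep '0 0 .15 0 0 0 0;0 0 .3 0 0 0 0;0 0 .42 0 0 0 0;0 0 .48 0 0 0 0;0 0 .491 0 0 0 0'
python3 -m creep '0 0 0 0 0 0 0;0 0 0 0 0 0 0;0 0 0 0 0 0 .4;0 0 0 0 0 0 .6;0 0 0 0 0 0 1' 45
python3 -m creep '0 0 0 0 0 0 1;0 0 0 0 0 0 1;0 0 0 0 0 0 1;0 0 0 0 0 0 1;0 0 0 0 0 0 1'
python3 -m creep '0 0 0 0 0 0 1;0 0 0 0 0 0 1;0 0 0 0 0 0 1'
python3 -m creep '0 0 -.06 0 0 0 1;0 0 -.15 0 0 0 1;0 0 -.25 0 0 0 1;0 0 -.3 0 0 0 1;0 0 -.3 0 0 0 1') | grep -E 'pos|rot|force|open'
python3 -c "
from h import *
cam('wrist','j1')"
```

```text
position: [0.5695, 0.3164, 0.0975]
tcp_rot: [-3.141, 0.001, 1.286]
force: [-1.0, 0.6, -0.1]
opening: 0.999
grip_force: 0.0
position: [0.5694, 0.3164, 0.0389]
tcp_rot: [-3.14, 0.001, 1.285]
force: [0.7, -0.7, -0.0]
opening: 1.005
grip_force: 0.0
position: [0.57, 0.3176, 0.0407]
tcp_rot: [3.141, -0.001, 1.286]
force: [-0.4, -0.1, -0.1]
opening: 0.604
grip_force: 0.0
position: [0.57, 0.3175, 0.0406]
tcp_rot: [3.141, -0.001, 1.286]
force: [-1.3, -0.4, 6.1]
opening: 0.393
grip_force: 44.3
position: [0.57, 0.3175, 0.0406]
tcp_rot: [3.141, -0.001, 1.286]
force: [-2.0, -0.2, 6.0]
opening: 0.397
grip_force: 44.3
position: [0.5708, 0.3177, 0.0782]
tcp_rot: [3.139, -0.002, 1.286]
force: [0.1, 0.2, -1.1]
opening: 0.394
grip_force: 44.8
```

View pics/j1.png

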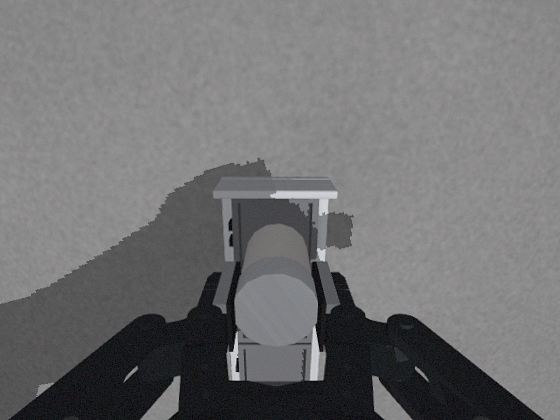

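The jar is held upright by its lid at (276,300). Carrying it to the rightmost pocket.

```bash
(python3 -m creep '0 0 -.12 0 0 0 1;0 0 -.27 0 0 0 1;0 0 -.45 0 0 0 1;0 0 -.6 0 0 0 1;0 0 -.75 0 0 0 1'
python3 -m creep '-.05 0 -.1 0 0 0 1;-.16 .02 -.15 0 0 0 1;-.31 .04 -.2 0 0 0 1;-.48 .06 -.2 0 0 0 1;-.65 .086 -.2 0 0 0 1'
python3 -m creep '-.19 .025 0 0 0 0 1;-.38 .05 0 0 0 0 1;-.57 .075 0 0 0 0 1;-.76 .1 0 0 0 0 1;-.95 .125 0 0 0 0 1'
python3 -m creep '-.19 .025 0 0 0 0 1;-.38 .05 0 0 0 0 1;-.57 .075 0 0 0 0 1;-.76 .1 0 0 0 0 1;-.95 .125 0 0 0 0 1'
python3 -m creep '-.19 .025 0 0 0 0 1;-.38 .05 0 0 0 0 1;-.57 .075 0 0 0 0 1;-.76 .1 0 0 0 0 1;-.95 .125 0 0 0 0 1'
python3 -m creep '-.18 .025 0 0 0 0 1;-.36 .05 0 0 0 0 1;-.54 .07 0 0 0 0 1;-.7 .092 0 0 0 0 1'
python3 -m creep '-.2 .02 0 0 0 -.03 1;-.4 .05 0 0 0 -.06 1;-.58 .075 0 0 0 -.09 1;-.72 .095 0 0 0 -.115 1;-.79 .105 0 0 0 -.13 1'
python3 -m creep '0 0 0 0 0 0 1;0 0 0 0 0 0 1;0 0 0 0 0 0 1;0 0 0 0 0 0 1;0 0 0 0 0 0 1')| grep -E 'pos|open'
python3 -c "
from h import *
go([.4780,-.2794,.0415],np.pi/2+.1235)"
```

```text
position: [0.5696, 0.3172, 0.1666]
opening: 0.397
position: [0.5568, 0.2366, 0.1896]
opening: 0.393
position: [0.5386, 0.1226, 0.1894]
opening: 0.393
position: [0.5205, 0.0094, 0.1894]
opening: 0.395
position: [0.5025, -0.1038, 0.1895]
opening: 0.39
position: [0.4891, -0.1876, 0.1895]
opening: 0.39
position: [0.4741, -0.2831, 0.1895]
opening: 0.393
position: [0.4774, -0.2786, 0.1899]
opening: 0.392
at [ 0.4774 -0.2786  0.1899] [-3.141 -0.     1.695] shift units [-0.008  0.005  1.237] turn units [-0.0001 -0.0001  0.0002]
```

```bash
(python3 -m creep '-.008 .005 .1 0 0 0 1;-.008 .005 .25 0 0 0 1;-.008 .005 .4 0 0 0 1;-.008 .005 .53 0 0 0 1;-.008 .005 .65 0 0 0 1'
python3 -m creep '0 0 .12 0 0 0 1;0 0 .24 0 0 0 1;0 0 .36 0 0 0 1;0 0 .45 0 0 0 1;0 0 .48 0 0 0 1'
python3 -m creep '0 0 0 0 0 0 1;0 0 0 0 0 0 1;0 0 0 0 0 0 1;0 0 0 0 0 0 1' 
python3 -m creep '0 0 .04 0 0 0 1;0 0 .08 0 0 0 1;0 0 .109 0 0 0 1;0 0 .109 0 0 0 1;0 0 .109 0 0 0 1'
)| grep -E 'pos|force|open'
python3 -c "
from h import *
go([.4780,-.2794,.0409],np.pi/2+.1235)"
```

```text
position: [0.4782, -0.2795, 0.1111]
force: [0.7, 0.1, -1.3]
opening: 0.395
grip_force: 44.9
position: [0.4777, -0.2796, 0.0529]
force: [-0.6, 0.1, -0.2]
opening: 0.395
grip_force: 44.9
position: [0.4785, -0.2807, 0.0552]
force: [-0.7, -0.2, 0.2]
opening: 0.393
grip_force: 44.9
position: [0.4779, -0.2804, 0.041]
force: [-0.3, 0.4, -1.3]
opening: 0.389
grip_force: 44.9
at [ 0.4779 -0.2804  0.041 ] [-3.141 -0.     1.694] shift units [0.008 0.002 0.001] turn units [-0.0002 -0.0001 -0.    ]
```

```bash
(python3 -m creep '0 0 .004 0 0 0 1;0 0 .004 0 0 0 .6;0 0 .004 0 0 0 .4;0 0 .004 0 0 0 .2;0 0 .004 0 0 0 0'
python3 -m creep '0 0 0 0 0 0 0;0 0 0 0 0 0 0;0 0 0 0 0 0 0;0 0 0 0 0 0 0'
python3 -m creep '0 0 -.1 0 0 0 0;0 0 -.3 0 0 0 0;0 0 -.5 0 0 0 0;0 0 -.75 0 0 0 0;0 0 -1 0 0 0 0'
python3 -m creep '0 0 -.2 0 0 0 0;0 0 -.5 0 0 0 0;0 0 -.5 0 0 0 0;0 0 -.5 0 0 0 0;0 0 -.5 0 0 0 0' 
python3 -m creep '0 0 0 0 0 0 0;0 0 0 0 0 0 0;0 0 0 0 0 0 0;0 0 0 0 0 0 0' )| grep -E 'clock|pos|force|open'
python3 -c "
from h import *
a=cam('wrist')['frame'];b=cam('side')['frame'];cv2.imwrite('pics/end.png',np.hstack([a[:300,180:400],cv2.resize(b[140:260,290:450],None,fx=2.5,fy=2.5)]))"
```

```text
clock: 46.32
position: [0.4781, -0.2805, 0.041]
force: [0.1, -0.4, 1.1]
opening: 0.808
grip_force: 0.0
clock: 46.65
position: [0.4781, -0.2805, 0.0409]
force: [-0.2, 0.1, 0.2]
opening: 0.998
grip_force: 0.0
clock: 47.07
position: [0.4775, -0.2803, 0.1627]
force: [0.3, -0.5, 0.5]
opening: 0.996
grip_force: 0.0
clock: 47.48
position: [0.4778, -0.2802, 0.2213]
force: [-0.3, 0.1, -1.2]
opening: 1.0
grip_force: 0.0
clock: 47.82
position: [0.4777, -0.2804, 0.2201]
force: [-0.0, -0.4, 0.8]
opening: 0.999
grip_force: 0.0
```

View pics/end.png

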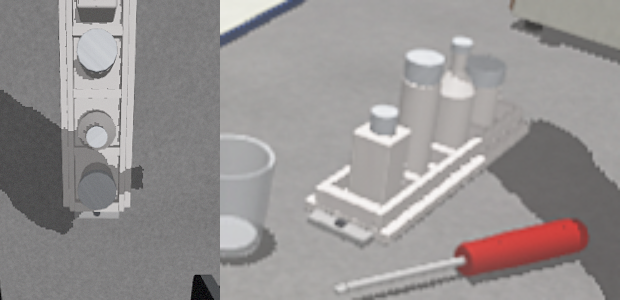

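All four stand upright, each in its own pocket: bottle, vial, flask and jar from left to right.

```bash
python3 -c "
from station import *
print(hand_in())"
```

```text
the job is handed in; nothing more can be done
None
```

All four containers are in the feed rack in reverse order (bottle, vial, flask, jar from left to right), upright and released in the last pictures; the job was handed in at about 48 s on the robot's clock, and no verdict was shown.

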